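# Jack up the weighing table and hold it

## Task

The marked edge of the balance's stone slab has to be held up while a colleague changes its feet: slide the red bench jack along the worktop until its saddle is centred under the yellow-marked lift pad, and push the tip of the loose handle bar well into the jack's yellow-mouthed pump socket. Pump the bar fully down once as a trial lift, let it come all the way back up so the slab rests on its feet again, then pump it fully down a second time and finish with the gripper still holding the bar down and the slab raised by the jack alone. Do not touch the weighing table with the robot, do not lift it except with the jack, and leave the memory stick, bottle and petri dish where they are.

Things in the scene. Friction and masses are not known exactly. Their poses are not given: they have to be found in the camera images.
- table: Fixed weighing table: steel frame, pale stone slab 170 x 160 x 28 mm, underside 75 mm high, white balance on it (155 mm high in all). Origin on the worktop under the slab's centre, z up; +x runs from the lift edge to the hinged edge, roughly to world +y. A steel lift tab 50 mm wide, 9 mm thick, top 86 mm high, sticks out 43 mm from the -x edge at y = +30 mm. Front feet at x = -62, y = +-66 mm.
- lift_pad (a point): Centre of the underside of the black rubber lift pad (34 mm round) under the tab, marked by a yellow disc with a black dot on top of the tab; 67 mm above the worktop while the slab is down. It lies at table x = -108 mm, y = +30 mm; axes as the slab's (those of the table while it is down).
- slab (a joint): Tilt of the slab about its hinge (rad): 0 resting on its feet, grows as the lift edge rises; the pad is 196 mm from the hinge. It takes about 25 to 40 N upward at the pad to lift it.
- jack: Loose red bench jack, 0.7 to 1 kg. Origin on the worktop under the pump hinge, z up, +x its nose. Base x = -130 to 85 mm, 60 wide, 10 high. Cheeks by the hinge 47 mm wide, 138 high. At the tail a black carry block with a yellow band, 32 (x) x 28 (y) mm at x = -110, 10 to 46 mm high: grip it across y, slide and turn the jack by it (too nose-heavy to lift). Under the tab, +x along the table's +x.
- saddle (a point): Centre of the top of the jack's dark steel saddle (30 mm round, jack x = +60 mm), 59 mm above the worktop when down. Rises 60 mm per rad of the pump joint (24 mm in all), so it meets the pad at a pump angle of about 0.13.
- pump (a joint): Angle of the jack's pump lever (rad): 0 up (socket level; a weak spring and the load bring it back there), 0.40 fully down at its stop. Hinge along the jack's y through jack x = 0, z = 125 mm. With the slab's load it needs about 1.5 to 2.5 N m, some 10 to 16 N at 150 mm from the hinge. The bar has about 0.1 rad of play in the socket, so it ends some 0.5 rad below level.
- socket (a point): Mouth of the square pump socket, jack x = -51 mm, z = 125 mm at pump angle 0; the 15 mm square hole runs 45 mm deep along +x (the jack's nose direction). In front of it (-x) a yellow flared funnel, 12 mm long, 28 mm across. Axes are those of the lever: the jack's at pump angle 0.
- bar: Loose handle bar, square 12 x 12 mm, 200 mm long, 0.1 kg, lying on the worktop. Origin: middle of its underside; +x runs to the bare steel tip (last 4 mm stepped down to 9 mm), the red ribbed grip is at x = -100 to -28 mm. Its balance point is near x = 0; held at x = -50 mm it does not sag in a firm grip.
- bar_tip (a point): Centre of the tip end of the bar, at bar x = +100 mm, 6 mm above its underside.
- stick: Bystander: dark blue memory stick, 17 x 54 x 8 mm, origin at its underside's centre.
- bottle: Bystander: white reagent bottle with a blue cap, 52 mm round, 106 mm high, origin at its underside's centre.
- dish: Bystander: closed petri dish, 92 mm round, 15 mm high, origin at its underside's centre.

How it is judged:
By the outcome, as a careful person would: the job done as asked, in the order asked, and still so for the second after the job is handed in, while the arm keeps its last pose, push and grip.
It also fails if it takes over 72 s, if anything falls off the work surface, if the arm or the gripper's body presses on something with over 40 N, if the wrist force passes 120 N, or if a joint passes its speed limit or range.

## Robot

A 6-joint arm with a two-finger parallel gripper is mounted at the origin on a cart in front of the work surface, level with it; the furniture and walls round the work are solid. World frame = base frame: x ahead of the robot, y to its left, z up, the work surface at z = 0. Lengths are in m, angles in rad, forces in N, time in s.
With the tool pointing down it reaches from about 0.275 to 0.875 m from the base axis. Payload 12.5 kg.
Tool frame: the origin (TCP) lies on the centre line of the jaws, within the pads' length; the fingertips stand r.finger_overhang ahead of it and the grasp point (between the pads) lies 3 mm ahead of it (r.finger_overhang is the distance from the TCP to the fingertips, in m); z points along the fingers, y is the line along which they close (so a half turn about z gives the same grasp; the last joint's range is limited). The gripper opens to 85 mm and grips with 20 to 120 N. Pads are 22 mm wide; open, the fingers measure 114 mm over their backs; the gripper's body (76 mm by 85 mm) begins 54 mm behind the grasp point. The pads swing forward as they close: fully open they stand 13 mm farther back than shut.
Start: joints at [1.092, 0.351, 1.652, -0, 1.139, -0.085], TCP at [0.211, 0.508, 0.253] pointing down, gripper open.
Joint ranges: [-2.75, 2.75], [-0.79, 2.1], [0.01, 2.65], [-1.57, 4.71], [0.07, 3.14], [-2.87, 2.87]. Speed limits (rad/s): [2.22, 2.22, 2.79, 3.14, 3.14, 3.14].

## Interface

Orientations are given as a unit quaternion [x, y, z, w].
In Python, from cell import r, optics gives the robot as it stands. The module is installed in compiled form; this text tells all that it offers. Calls block until the motion is done:
- r.move_to(position, orientation): joint-space move of the TCP to a pose.
- r.move_linear(position, rot=None, vel=0.15): straight line of the TCP; rot=None keeps the orientation; vel is the mean speed in m/s.
- r.set_joints(angles): joint-space move.
- r.set_gripper(opening, squeeze=None): opening from 0.0 (shut) to 1.0 (fully open); squeeze is the grip in N (None keeps the last); returns when the fingers have stopped.
- r.sleep(seconds).
- r.inverse_kinematics(position, orientation): joint angles nearest the present ones, or None.
- optics.get_image(name): name is "side" or "top"; returns a dict with "pixels" (400x640x3 uint8, red, green, blue), "depth" (400x640 float32, m along the optical axis (not along the pixel's ray), 0 where there is no reading), "fx", "fy", "cx", "cy" (pixels), "D" ([k1, k2, p1, p2, k3] as OpenCV has them; the pictures are not rectified), "camera_from_world" (4x4, takes a point from world to camera coordinates). Camera axes: x right, y down, z forward; pixel columns grow to the right and rows downward; lengths in m; the calibration is good to about 2 mm. A picture is of the moment at which its call begins.
A pose or a line that the arm cannot do raises r.PlanningError and nothing moves.
- r.hand_in(): hands the job in; it is judged then, once.
Readings, each from a call of its own:
- r.current_t(): time.
- r.current_q(): joint angles.
- r.current_qvel(): joint speeds.
- r.current_effort(): joint torques, N m.
- r.current_tool_pos(): TCP position.
- r.current_ee_rot(): TCP orientation.
- r.current_contact_force(): force on the tool from outside, world axes, zero at the start.
- r.current_torque(): the same for the moment, N m.
- r.current_opening(): opening from 0.0 (shut) to 1.0 (fully open).
- r.current_finger_force(): force on a finger pad.
Only numpy, scipy, OpenCV 4.12 (cv2) and the standard library are available. Lean on these libraries where they do the work, as an engineer would, in place of code of your own. Each camera call takes 0.05 s, during which the arm holds its last target. There are 200 camera calls.

## Working session

There is one attempt and no reset: what is moved stays moved. The work goes in short steps, each a Python script; the robot and the scene stay as the last script left them, time stands still between calls to the robot, and variables do not carry over. Pictures are saved under pics/ and viewed, at most 10 in all, crops included, and the job is handed in when it is done.

```bash
mkdir -p pics; cat > h.py <<'E'
import numpy as np, cv2
from cell import r, optics
from scipy.spatial.transform import Rotation as R
def snap(n,f=None):
    im=optics.get_image(n)
    if f: cv2.imwrite(f'pics/{f}.png',im["pixels"][:,:,::-1])
    im["K"]=np.array([[im["fx"],0,im["cx"]],[0,im["fy"],im["cy"]],[0,0,1.]])
    im["T"]=np.array(im["camera_from_world"]);im["D"]=np.array(im["D"],float)
    return im
def ray(im,uv):
    p=cv2.undistortPoints(np.array(uv,float).reshape(-1,1,2),im["K"],im["D"]).reshape(-1,2)
    d=np.c_[p,np.ones(len(p))]
    Rm=im["T"][:3,:3];t=im["T"][:3,3]
    return -Rm.T@t, d@Rm
def plane(im,uv,z):
    c,d=ray(im,uv); return c+d*((z-c[2])/d[:,2])[:,None]
def cloud(im):
    v,u=np.mgrid[0:400,0:640]
    c,d=ray(im,np.c_[u.ravel(),v.ravel()])
    return (c+d*im["depth"].ravel()[:,None]).reshape(400,640,3)
def proj(im,P):
    return cv2.projectPoints(np.array(P,float).reshape(-1,1,3),cv2.Rodrigues(im["T"][:3,:3])[0],im["T"][:3,3],im["K"],im["D"])[0].reshape(-1,2)
E
python3 - <<'E'
from h import *
for n in("side","top"):
    im=snap(n,n+"0"); print(n,im["fx"],ray(im,[[320,200]])[0],ray(im,[[320,200]])[1])
print(r.finger_overhang,r.current_ee_rot(),r.current_t())
E
```

```text
side 392.3254065930304 [-0.04068005 -0.81682944  0.94999241] [[ 0.41005398  0.60731698 -0.68115884]]
top 504.8258810236531 [0.25902536 0.0162833  1.86525835] [[ 0.12082686 -0.00422664 -0.99269621]]
0.022 [ 1.95603576e-01  9.80682904e-01 -5.10368475e-04 -1.47174944e-04] 0.1
```

View pics/top0.png

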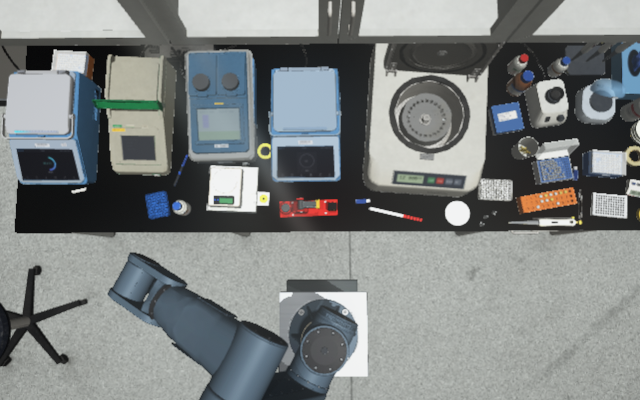

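View pics/side0.png

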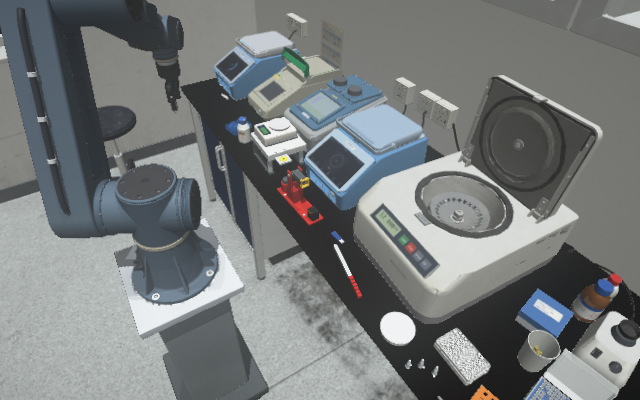

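The top view shows the table at (233,188) with its yellow marker at (264,199). The jack is at (310,208), the stick at (362,201), the bar from (370,208) to its red grip at (422,219), the dish at (457,213) and the bottle at (181,207). I'll zoom in and measure.

```bash
python3 - <<'E'
from h import *
ims={n:snap(n) for n in("side","top")}
a=ims["top"]["pixels"][160:236,200:440]; b=ims["side"]["pixels"][110:310,230:400]
A=cv2.resize(a,None,fx=3.3,fy=3.3,interpolation=cv2.INTER_CUBIC)
B=cv2.resize(b[:115],None,fx=3,fy=3,interpolation=cv2.INTER_CUBIC)
C=np.zeros((600,800,3),np.uint8);C[:A.shape[0],:A.shape[1]]=A[:,:800];C[252:252+B.shape[0],:B.shape[1]]=B
cv2.imwrite("pics/z0.png",C[:,:,::-1])
for n,im in ims.items():
    np.savez(f"{n}.npz",**{k:im[k] for k in("pixels","depth")})
    P=cloud(im);hsv=cv2.cvtColor(im["pixels"],cv2.COLOR_RGB2HSV);H,S,V=cv2.split(hsv)
    roi=(P[...,0]>.3)&(P[...,0]<.75)&(P[...,1]>-.45)&(P[...,1]<.7)&(P[...,2]<.3)&(P[...,2]>-.02)
    ms={"red":((H<8)|(H>172))&(S>140)&(V>70),"yel":(H>22)&(H<34)&(S>130)&(V>120),"blue":(H>105)&(H<125)&(S>140)&(V>50),"white":(S<40)&(V>190)}
    for k,m in ms.items():
        nn,l,st,ce=cv2.connectedComponentsWithStats((m&roi).astype(np.uint8))
        for i in range(1,nn):
            if st[i,4]>=5 and st[i,4]<1500:
                q=P[l==i]; print(n,k,st[i],ce[i].round(1),np.median(q,0).round(3),np.percentile(q[:,2],[5,95]).round(3))
E
```

```text
side red [298 166   4   5   7] [299.4 167.9] [0.474 0.074 0.138] [0.135 0.141]
side red [287 170   4   4   7] [288.7 171.3] [0.434 0.08  0.137] [0.136 0.14 ]
side red [281 181   7   6  15] [284.1 184.1] [0.437 0.122 0.046] [0.038 0.074]
side red [291 185   9   8  40] [294.1 189.2] [0.446 0.063 0.064] [0.059 0.069]
side red [277 187  46  38 373] [300.3 207.4] [0.442 0.025 0.01 ] [0.006 0.014]
side red [349 276  13  23  87] [355.3 286.7] [ 0.416 -0.337  0.011] [0.007 0.015]
side yel [280 157   7   4  22] [283.1 158.6] [0.483 0.207 0.087] [0.085 0.091]
side yel [305 177   3   3   6] [306.  177.8] [0.465 0.017 0.141] [0.136 0.143]
side yel [302 184   7   4  11] [304.9 185.7] [0.459 0.013 0.112] [0.054 0.114]
side blue [240 118   5   2   8] [241.6 118.4] [0.454 0.513 0.106] [0.104 0.109]
side blue [228 122  10   7  43] [232.3 125.3] [0.448 0.617 0.019] [0.015 0.022]
side blue [333 233   7   6  18] [335.9 235.8] [ 0.479 -0.144  0.009] [0.005 0.011]
side white [282  76   4   4  13] [283.6  77.6] [0.744 0.68  0.147] [0.141 0.151]
side white [286  82   5   8  20] [287.6  85.7] [0.727 0.607 0.
[... 2471 characters left out ...]
 [435.  144.8] [ 0.675 -0.405  0.072] [0.062 0.206]
top white [217 144   7   3  12] [219.6 145.2] [0.663 0.359 0.143] [0.135 0.151]
top white [273 150   3  28  76] [274.  163.6] [0.6   0.169 0.126] [0.104 0.147]
top white [335 166   4   7  14] [336.4 169.1] [ 0.582 -0.05   0.113] [0.104 0.12 ]
top white [280 179  24   1  24] [291.5 179. ] [0.55  0.11  0.094] [0.086 0.101]
top white [313 179   8   1   8] [316.5 179. ] [0.549 0.021 0.098] [0.09  0.103]
top white [366 199   4   3  10] [367.5 200.2] [ 0.484 -0.168  0.007] [0.003 0.011]
top white [178 201   8  12  45] [182.5 207.4] [0.45  0.497 0.078] [0.069 0.09 ]
top white [370 207  33  10 108] [385.9 211.7] [ 0.439 -0.234  0.013] [0.003 0.02 ]
```

View pics/z0.png

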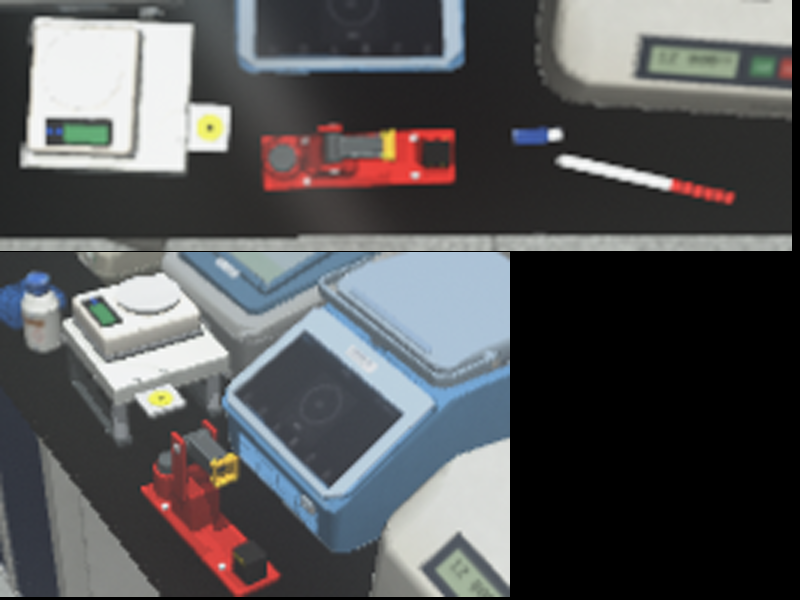

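The zoom shows the jack's nose already pointing roughly at the table, the bar's tip pointing towards +y, and the blue instrument close behind the work at +x. Next I'll fit exact poses.

```bash
cat > meas.py <<'E'
from h import *
def masks(im):
    H,S,V=cv2.split(cv2.cvtColor(im["pixels"],cv2.COLOR_RGB2HSV))
    return {"red":((H<8)|(H>172))&(S>120)&(V>60),"yel":(H>20)&(H<36)&(S>100)&(V>100),"white":(S<60)&(V>150)}
def tri(ims,uvs):
    A=np.zeros((3,3));b=np.zeros(3)
    for im,uv in zip(ims,uvs):
        c,d=ray(im,[uv]);d=d[0]/np.linalg.norm(d[0]);M=np.eye(3)-np.outer(d,d);A+=M;b+=M@c
    return np.linalg.solve(A,b)
def rect(P2):
    (c,s,a)=cv2.minAreaRect(P2.astype(np.float32));bx=cv2.boxPoints((c,s,a))
    e=[bx[1]-bx[0],bx[2]-bx[1]];e=max(e,key=np.linalg.norm);e=e*np.sign(e[1])
    return np.array(c),sorted(s),np.degrees(np.arctan2(e[1],e[0]))
E
python3 - <<'E'
from meas import *
ims=[snap("side"),snap("top")]
Y=[]
for n,im in zip(("side","top"),ims):
    P=cloud(im);m=masks(im);Z=P[...,2]
    def box(x0,x1,y0,y1,z0,z1): return (P[...,0]>x0)&(P[...,0]<x1)&(P[...,1]>y0)&(P[...,1]<y1)&(Z>z0)&(Z<z1)
    k=m["yel"]&box(.45,.52,.17,.25,.07,.11)
    v,u=np.nonzero(k);(c,_,_)=cv2.minAreaRect(np.c_[u,v].astype(np.float32)) if 0 else (((u.min()+u.max())/2,(v.min()+v.max())/2),0,0)
    Y.append(c);print(n,"disc",c,plane(im,[c],.086).round(4))
    def pix(k,z):
        v,u=np.nonzero(k);return plane(im,np.c_[u,v],z)[:,:2]
    print("slab",rect(pix(m["white"]&box(.4,.62,.22,.45,.094,.112),.103)))
    print("tab",rect(pix((m["white"]|m["yel"])&box(.43,.55,.15,.235,.075,.095),.086)))
    k=m["red"]&box(.38,.52,-.08,.2,-.005,.02);k=(cv2.connectedComponentsWithStats(k.astype(np.uint8))[1]>0)&k
    print("jackbase",rect(pix(k,.01)))
    k=(m["red"]|m["white"])&box(.38,.5,-.42,-.176,-.005,.03)
    q=pix(k,.012);print("bar",rect(q))
    d=q-q.mean(0);print("bar pca",np.degrees(np.arctan2(*np.linalg.svd(d,full_matrices=False)[2][0][::-1])))
    k=m["yel"]&box(.4,.52,-.03,.06,.09,.16);print("funnel",P[k].mean(0),P[k].min(0),P[k].max(0))
    k=(Z>.05)&(Z<.08)&(P[...,1]>-.1)&(P[...,1]<.2)&(P[...,0]>.5);print("instr front x",np.percentile(P[k][:,0],[0,2,10]) if k.any() else None)
print("tri",tri(ims,Y))
E
```

```text
side disc (np.float64(283.0), np.float64(158.5)) [[0.4829 0.2101 0.086 ]]
slab (array([0.52677965, 0.33579248]), [0.19397945702075958, 0.2278469055891037], np.float32(90.35025))
tab (array([0.49900946, 0.20327228]), [0.05648702383041382, 0.13041247427463531], np.float32(163.67848))
jackbase (array([0.45498684, 0.04813225]), [0.0622791051864624, 0.2176641970872879], np.float32(92.116394))
bar (array([ 0.43178025, -0.27218044]), [0.030018551275134087, 0.2058752030134201], np.float32(71.184204))
bar pca -103.43819312689
funnel [0.45852692 0.01589093 0.12591571] [0.44322053 0.00974706 0.1094726 ] [0.47262678 0.0261406  0.14281401]
instr front x [0.50555533 0.54941311 0.55193544]
top disc (np.float64(263.0), np.float64(198.0)) [[0.4838 0.2112 0.086 ]]
slab (array([0.51780045, 0.31446657]), [0.15942905843257904, 0.17133641242980957], np.float32(87.46207))
tab (array([0.50747734, 0.20010826]), [0.053993817418813705, 0.11548812687397003], np.float32(154.76604))
jackbase (array([0.4575454 , 0.05227724]), [0.06558212637901306, 0.21543902158737183], np.float32(91.70558))
bar (array([ 0.4310005 , -0.27065325]), [0.01563536375761032, 0.19644851982593536], np.float32(77.22928))
bar pca 76.83973222245136
funnel [0.45836127 0.01970244 0.13940898] [0.4442957  0.01580658 0.131196  ] [0.47214534 0.02619129 0.14733779]
instr front x [0.54583146 0.54591913 0.54866193]
tri [0.48372614 0.2114348  0.08486678]
```

```bash
cat >> h.py <<'E'
def down(yaw,pitch=0.):
    """tool pointing down, tool y across an object of heading yaw (deg); pitch tilts with the bar (nose up)"""
    a=np.radians(yaw);ex=np.array([np.cos(a),np.sin(a),0]);y=np.array([np.sin(a),-np.cos(a),0]);z=np.array([0,0,-1.])
    M=np.c_[np.cross(y,z),y,z]
    # nose-up rotation about the object's y axis (-y_tool): ex -> up
    return (R.from_rotvec(np.cross(ex,[0,0,1])*pitch)*R.from_matrix(M)).as_quat()
def stat(s=""):
    print(s,"t%.2f"%r.current_t(),np.round(r.current_tool_pos(),4),"F",np.round(r.current_contact_force(),1),"open %.3f"%r.current_opening(),"ff",np.round(r.current_finger_force(),1))
E
python3 - <<'E'
from h import *
g=np.array([.4603,-.0382])
r.set_gripper(.7,60)
r.move_to([*g,.20],down(91.8)); stat("above"); print(np.round(r.current_q(),2))
r.move_linear([*g,.037],vel=.12); stat("down")
r.set_gripper(0,60); stat("grip")
snap("side","grip")
E
```

```text
above t2.84 [ 0.4604 -0.0376  0.2   ] F [0.9 0.2 0.2] open 0.703 ff 0.0
[-0.18  0.26  1.93  0.    0.95 -0.22]
down t4.35 [ 0.4606 -0.0383  0.0375] F [ 0.9 -0.1  0.2] open 0.702 ff 0.0
grip t4.74 [ 0.4603 -0.0382  0.0375] F [-3.   0.2  8.7] open 0.321 ff 59.8
```

View pics/grip.png

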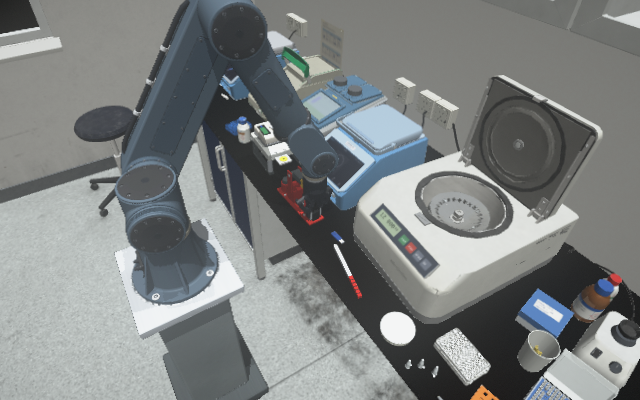

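The gripper holds the black block at pixel (315,212). Next I'll slide the jack into place.

```bash
python3 - <<'E'
from h import *
a=np.radians(87.5);e=np.array([np.cos(a),np.sin(a)]);pad=np.array([.4835,.2105]);g=pad-.173*e
r.move_linear([*(g-.045*e),.0382],rot=down(87.5),vel=.06); stat("pre")
r.move_linear([*(g-.015*e),.0382],vel=.05); stat("mid")
r.move_linear([*g,.0382],vel=.05); stat("in")
r.set_gripper(.5); stat("rel")
r.move_linear([g[0],g[1]-.005,.20],vel=.15); stat()
r.move_to([.432,-.36,.2],down(77)); 
from meas import *
ims=[snap("side","placed_s"),snap("top","placed_t")]
for n,im in zip(("side","top"),ims):
    P=cloud(im);m=masks(im);Z=P[...,2]
    def box(x0,x1,y0,y1,z0,z1): return (P[...,0]>x0)&(P[...,0]<x1)&(P[...,1]>y0)&(P[...,1]<y1)&(Z>z0)&(Z<z1)
    def pix(k,z):
        v,u=np.nonzero(k);return plane(im,np.c_[u,v],z)[:,:2]
    k=m["yel"]&box(.45,.52,.17,.25,.07,.11);q=pix(k,.086);print(n,"disc",(q.min(0)+q.max(0))/2,k.sum())
    q=pix(m["red"]&box(.38,.54,-.03,.3,-.005,.02),.01);print("jackbase",rect(q),q[:,1].min(),q[:,1].max())
    k=m["yel"]&box(.4,.54,.03,.16,.09,.16);print("funnel",P[k].mean(0),P[k].min(0),P[k].max(0))
    k=(m["red"]|m["white"])&box(.38,.5,-.42,-.176,-.005,.03);print("bar",rect(pix(k,.012)))
A=cv2.resize(ims[1]["pixels"][165:235,210:330],None,fx=6,fy=6,interpolation=cv2.INTER_CUBIC)[:,:720]
cv2.imwrite("pics/zp.png",A[:,:,::-1])
E
```

```text
pre t5.51 [ 0.4737 -0.0073  0.038 ] F [-0.8  1.8 -5.4] open 0.322 ff 59.2
mid t6.26 [0.4752 0.0229 0.0382] F [ 0.1  2.1 -5.8] open 0.318 ff 59.2
in t6.71 [0.476  0.0381 0.0382] F [-0.4  1.8 -5.3] open 0.316 ff 59.2
rel t7.01 [0.4762 0.0375 0.0384] F [ 0.3  0.8 -0. ] open 0.502 ff 0.0
 t8.24 [0.4755 0.0327 0.1993] F [ 0.5 -0.6 -0.4] open 0.500 ff 0.0
side disc [0.47803942 0.21297282] 10
jackbase (array([0.47844595, 0.11790112]), [0.06210475042462349, 0.20847168564796448], np.float32(88.0104)) 0.014007682932142496 0.2229490853006011
funnel [0.47946113 0.09260487 0.12537353] [0.46290803 0.08620881 0.10959243] [0.49336097 0.10879829 0.14328698]
bar (array([ 0.43186128, -0.27202126]), [0.031824469566345215, 0.20610730350017548], np.float32(69.97699))
top disc [0.48375399 0.21122584] 41
jackbase (array([0.47800669, 0.12306038]), [0.05962472781538963, 0.20707209408283234], np.float32(89.72065)) 0.01940279686263313 0.22668619252491493
funnel [0.48028795 0.09492455 0.13955664] [0.46600742 0.08799047 0.13293873] [0.49420192 0.10177413 0.14402598]
bar (array([ 0.43664002, -0.24398324]), [0.015286309644579887, 0.13319039344787598], np.float32(77.51925))
```

View pics/zp.png

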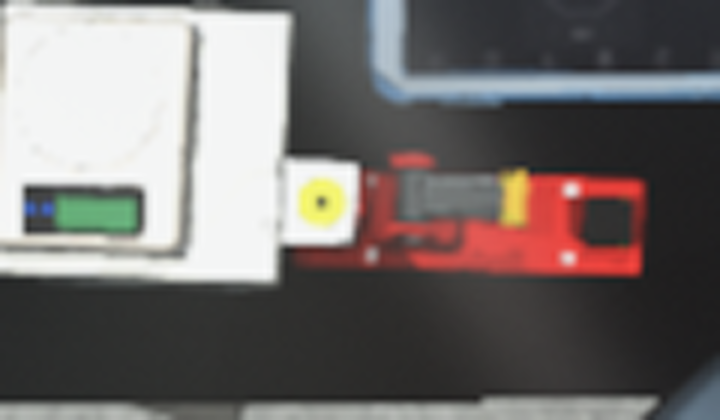

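The zoom shows the saddle under the tab, with the disc at top-view pixel (263.2,198.4), the funnel at about (295,197) and the tail at about (317,202). The fits agree with the goal to about 2 mm, so I'll take the bar now.

```bash
python3 - <<'E'
from meas import *
im=snap("side");P=cloud(im)
k=(P[...,2]>.1)&(P[...,2]<.3)&(P[...,1]>-.3)&(P[...,1]<-.09)&(P[...,0]>.49);print("centrifuge x",np.percentile(P[k][:,0],[0,1,5]))
g=[.4163,-.3343]
r.move_to([*g,.12],down(76.9)); r.move_linear([*g,.0237],vel=.1); stat("at")
r.set_gripper(0,120); stat("grip")
r.move_linear([*g,.15],vel=.12); stat("up")
e=np.array([np.cos(np.radians(87.5)),np.sin(np.radians(87.5))]);pad=np.array([.484,.2105])
p=pad-.306*e;r.move_linear([*p,.1427],rot=down(87.5),vel=.2);r.sleep(.2);stat("pre")
for n in("side","top"):
    im=snap(n,"pre_"+n);P=cloud(im);m=masks(im)
    k=m["white"]&(P[...,0]>.44)&(P[...,0]<.52)&(P[...,1]>-.08)&(P[...,1]<.09)&(P[...,2]>.08)&(P[...,2]<.16)
    v,u=np.nonzero(k);q=P[k];print(n,k.sum(),q.min(0),q.max(0),np.median(q,0))
    q=plane(im,np.c_[u,v],.128);print(rect(q[:,:2]))
    i=np.argsort(P[k][:,1]);A=P[k];c=np.polyfit(A[:,1],A[:,2],1);print("z slope",c[0],"z at tip",np.polyval(c,.07))
    k=m["yel"]&(P[...,0]>.4)&(P[...,0]<.54)&(P[...,1]>.03)&(P[...,1]<.16)&(P[...,2]>.09)&(P[...,2]<.16);print("funnel",P[k].mean(0),P[k].min(0),P[k].max(0))
    if n=="side": cv2.imwrite("pics/zpre.png",cv2.resize(im["pixels"][130:250,240:380,::-1],None,fx=5,fy=5,interpolation=cv2.INTER_CUBIC))
E
```

```text
centrifuge x [0.50541366 0.51312143 0.53302821]
at t11.41 [ 0.4166 -0.3346  0.0242] F [-0.7 -0.9  0.2] open 0.498 ff 0.0
grip t11.82 [ 0.4166 -0.3345  0.0245] F [-1.7  2.5  8.7] open 0.097 ff 118.5
up t13.02 [ 0.416  -0.334   0.1493] F [-0.7  0.8 -1. ] open 0.095 ff 117.9
pre t14.59 [ 0.4705 -0.0957  0.1427] F [ 0.6  0.1 -1.1] open 0.095 ff 117.9
side 35 [0.47073472 0.00577285 0.12556315] [0.48205905 0.06818145 0.13195539] [0.4761588  0.03552727 0.12948594]
(array([0.47773209, 0.03716737]), [0.009134612046182156, 0.06266628205776215], np.float32(87.77799))
z slope 0.016487678624311646 z at tip 0.12996855738007668
funnel [0.48026555 0.09224996 0.12556377] [0.46326854 0.08617098 0.11007132] [0.49348708 0.1001177  0.14144217]
top 65 [ 0.47231596 -0.02576784  0.12093341] [0.48562014 0.06784344 0.14097253] [0.4768566  0.02970186 0.1295656 ]
(array([0.47621271, 0.02096802]), [0.010451137088239193, 0.09360133856534958], np.float32(84.91205))
z slope -0.017793868512400314 z at tip 0.12920213067755032
funnel [0.48444891 0.09699372 0.13768785] [0.46950957 0.0915407  0.13179803] [0.49442595 0.10221373 0.14283017]
```

View pics/zpre.png

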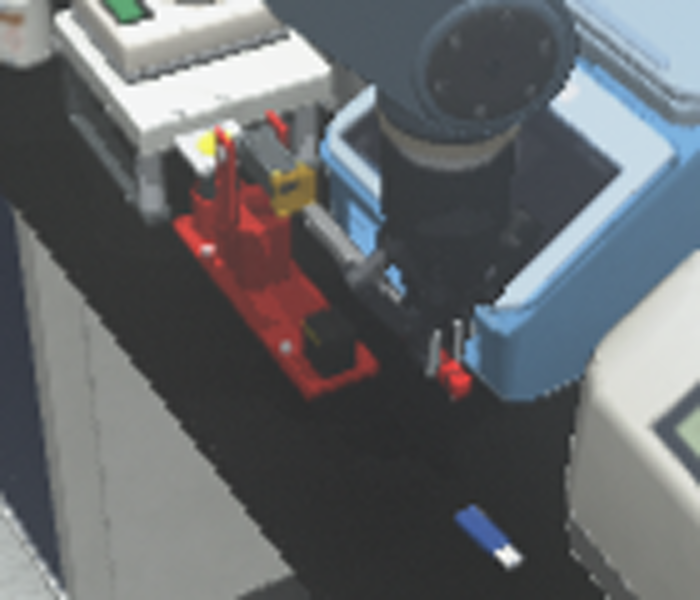

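The bar is held level with its tip about 17 mm short of the yellow funnel, which sits at crop (293,190). I'll insert it while watching the force.

```bash
python3 - <<'E'
from meas import *
e=np.array([np.cos(np.radians(87.5)),np.sin(np.radians(87.5))]);pad=np.array([.484,.2105])
for d in (20,30,36,44,52,58,64,70):
    p=pad-(.306-d/1000)*e;r.move_linear([*p,.1427],vel=.06);stat(d)
    if np.linalg.norm(r.current_contact_force())>12: break
for n in("side","top"):
    im=snap(n);P=cloud(im);m=masks(im)
    k=m["yel"]&(P[...,0]>.4)&(P[...,0]<.54)&(P[...,1]>.03)&(P[...,1]<.16)&(P[...,2]>.09)&(P[...,2]<.18);print("funnel",P[k].mean(0),P[k].min(0),P[k].max(0))
    k=m["red"]&(P[...,0]>.4)&(P[...,0]<.54)&(P[...,1]>-.02)&(P[...,1]<.3)&(P[...,2]<.02)
    v,u=np.nonzero(k);q=plane(im,np.c_[u,v],.01)[:,:2];print("base",rect(q),q[:,1].min())
    if n=="side": cv2.imwrite("pics/zins.png",cv2.resize(im["pixels"][130:250,240:380,::-1],None,fx=5,fy=5,interpolation=cv2.INTER_CUBIC))
E
```

```text
20 t15.18 [ 0.4716 -0.0748  0.1428] F [-0.3 -0.3 -0.9] open 0.092 ff 117.9
30 t15.49 [ 0.4719 -0.0649  0.1427] F [-0.   0.4 -1. ] open 0.092 ff 117.9
36 t15.74 [ 0.4722 -0.059   0.1427] F [-0.2 -0.1 -0.2] open 0.091 ff 117.9
44 t16.02 [ 0.4726 -0.0509  0.1427] F [-0.1  0.  -1.2] open 0.093 ff 117.9
52 t16.31 [ 0.4729 -0.0429  0.1427] F [-0.2  0.3 -0.6] open 0.091 ff 117.9
58 t16.56 [ 0.4732 -0.037   0.1427] F [-0.2 -0.2 -0.5] open 0.098 ff 117.9
64 t16.81 [ 0.4734 -0.031   0.1427] F [ 0.1  0.5 -0.7] open 0.091 ff 117.9
70 t17.06 [ 0.4737 -0.025   0.1427] F [-0.3 -0.6 -1.2] open 0.097 ff 117.9
funnel [0.47592256 0.0926159  0.13558232] [0.46170051 0.08480969 0.11326251] [0.49184412 0.15301089 0.14196151]
base (array([0.4775306 , 0.12336054]), [0.06003337353467941, 0.21927088499069214], np.float32(88.06494)) 0.01466729594397731<stdin>:8: RuntimeWarning: Mean of empty slice.
  ret = um.true_divide(
Traceback (most recent call last):
ValueError: zero-size array to reduction operation minimum which has no identity
```

View pics/zins.png

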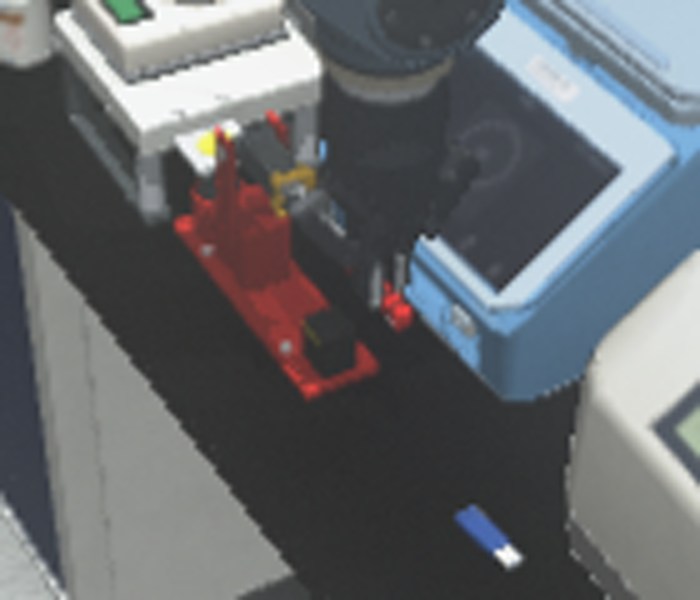

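The bar tip is inside the funnel at crop (297,185), about 40 mm deep, and the jack has not moved. I'll do the trial pump now.

```bash
cat > pump.py <<'E'
from meas import *
e3=np.array([np.cos(np.radians(87.5)),np.sin(np.radians(87.5)),0]);Z=np.array([0,0,1.])
hinge=np.array([*(np.array([.484,.2105])-.06*e3[:2]),.125])
def pose(th):
    f=max(0,th-.08);w=lambda a:-np.cos(a)*e3-np.sin(a)*Z
    return hinge+.031*w(f)+.145*w(th)+.0177*(np.cos(th)*Z-np.sin(th)*e3), down(87.5,th)
def go(th,vel=.06):
    p,q=pose(th); r.move_linear(p,rot=q,vel=vel); F=r.current_contact_force(); return F
def press(Fmax=28):
    for th in [*np.arange(.05,.44,.05),*np.arange(.42,.64,.02)]:
        F=go(th,.05);print("%.2f"%th,np.round(F,1),np.round(r.current_tool_pos()[2],4))
        if np.linalg.norm(F)>Fmax: break
    return th
def look(tag):
    im=snap("side");P=cloud(im);m=masks(im)
    k=m["yel"]&(P[...,0]>.45)&(P[...,0]<.52)&(P[...,1]>.17)&(P[...,1]<.25)&(P[...,2]>.07)&(P[...,2]<.13);print(tag,"disc",k.sum(),np.median(P[k],0).round(4))
    k=m["red"]&(P[...,0]>.4)&(P[...,0]<.54)&(P[...,1]>-.02)&(P[...,1]<.3)&(P[...,2]<.02)
    v,u=np.nonzero(k);q=plane(im,np.c_[u,v],.01)[:,:2];print("base",rect(q),q[:,1].min());return im
E
python3 - <<'E'
from pump import *
look("before"); print(pose(0),r.current_tool_pos())
th=press();r.sleep(.3);stat(th);im=look("down")
cv2.imwrite("pics/zd.png",cv2.resize(im["pixels"][110:230,240:380,::-1],None,fx=5,fy=5,interpolation=cv2.INTER_CUBIC))
E
```

```text
before disc 10 [0.4751 0.2107 0.0871]
base (array([0.47755852, 0.1241871 ]), [0.06003337353467941, 0.21761679649353027], np.float32(88.06496)) 0.014729961684548099
(array([ 0.47370582, -0.02527538,  0.1427    ]), array([0.72236396, 0.69151306, 0.        , 0.        ])) [ 0.47371115 -0.02529885  0.14269172]
0.05 [-1.2  0.5  0.3] 0.1354
0.10 [-0.1  2.5  2.9] 0.1278
0.15 [0.4 2.8 2.7] 0.1189
0.20 [0.4 2.5 3.4] 0.1101
0.25 [-0.5  2.4  9.8] 0.1018
0.30 [-1.3  0.9 10.8] 0.0931
0.35 [-1.1 -1.  10.9] 0.0844
0.40 [-0.4 -0.3 11.1] 0.0758
0.42 [-0.8 -1.2 11.1] 0.0725
0.44 [-0.7 -1.5  9.9] 0.0692
0.46 [-0.9 -1.1 11.9] 0.0658
0.48 [-0.  -1.7 10.8] 0.0625
0.50 [-0.7 -2.8 10.2] 0.0592
0.52 [-3.  -4.6 18.3] 0.0564
0.54 [-3.6 -9.4 27.5] 0.0538
0.54 t21.82 [ 0.4756 -0.0115  0.0539] F [ -4.1 -10.4  26.9] open 0.091 ff 121.9
down disc 25 [0.4822 0.2126 0.1043]
base (array([0.47761187, 0.12156882]), [0.05955427885055542, 0.21178042888641357], np.float32(87.759796)) 0.016104742473568967
```

View pics/zd.png

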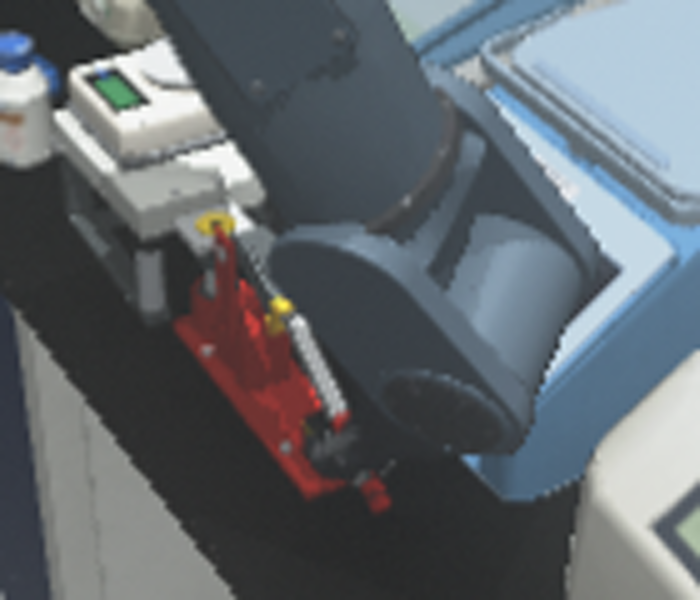

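The slab is clearly raised: the disc at crop (215,222) has risen 17 mm, and the bar is at its stop. I'll let it back up, check, and pump again.

```bash
python3 - <<'E'
from pump import *
for th in (.45,.3,.15,.0,-.03): print("%.2f"%th,np.round(go(th,.06),1))
r.sleep(1.);stat("up");im=look("up")
A=cv2.resize(im["pixels"][130:230,250:350,::-1],None,fx=4,fy=4,interpolation=cv2.INTER_CUBIC)
go(0)
th=press();r.sleep(.5);stat(th);im=look("down2")
B=cv2.resize(im["pixels"][130:230,250:350,::-1],None,fx=4,fy=4,interpolation=cv2.INTER_CUBIC)
cv2.imwrite("pics/zf.png",np.hstack([A,B]))
E
```

```text
0.45 [-1.3 -3.9  9.8]
0.30 [-1.1 -1.8 10.7]
0.15 [-0.1 -1.9  2.2]
0.00 [-0.2  0.1 -1.1]
-0.03 [ 0.7  0.2 -0.3]
up t25.27 [ 0.4737 -0.0247  0.147 ] F [-1.   0.2 -1.1] open 0.095 ff 118.0
up disc 10 [0.4757 0.2119 0.0876]
base (array([0.4775475 , 0.12386033]), [0.06003337353467941, 0.21827073395252228], np.float32(88.06495)) 0.014729961684548099
0.05 [-0.9  0.3 -0.4] 0.1355
0.10 [0.8 2.8 2. ] 0.1278
0.15 [0.5 2.8 2.1] 0.119
0.20 [0.2 3.9 2.3] 0.1101
0.25 [-1.   2.1 11.1] 0.1018
0.30 [-0.   1.5 10.5] 0.0931
0.35 [-0.5  1.1 11.6] 0.0844
0.40 [-1.2  0.3 11.1] 0.0758
0.42 [-1.  -1.  12.2] 0.0725
0.44 [-1.4 -0.3 10.8] 0.0691
0.46 [-1.2 -0.9 10.8] 0.0658
0.48 [-0.8 -0.2 10.9] 0.0625
0.50 [-1.6 -0.8 11.4] 0.0592
0.52 [-2.7 -3.8 19. ] 0.0564
0.54 [-3.6 -8.1 27.6] 0.0538
0.54 t30.38 [ 0.4755 -0.0114  0.0539] F [-4.2 -8.9 28. ] open 0.093 ff 122.0
down2 disc 25 [0.4806 0.2108 0.1044]
base (array([0.47749361, 0.12154011]), [0.059709563851356506, 0.21175110340118408], np.float32(87.635544)) 0.016104742473568967
```

View pics/zf.png

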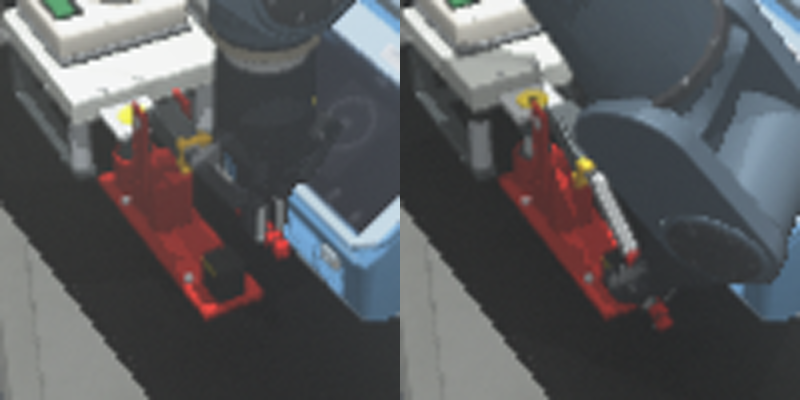

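The left half shows the slab back on its feet, with the disc at 87 mm. The right half shows it raised again, with the disc at 104 mm, the bar on its stop and the gripper still holding it.

```bash
python3 -c "
from cell import r
print(r.hand_in())"
```

```text
the job is handed in; nothing more can be done
None
```

The job is handed in at about 30 s: the jack is centred under the lift pad to within about 2 mm, the trial pump and full return are done, and the second pump is held at its stop by the gripper with the slab raised about 17 mm.

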